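Clamp a bar stub in the cam lock fixture

ROBOT

A 7-joint arm with a two-finger parallel gripper is mounted at the origin on the work surface. World frame = base frame: x ahead of the robot, y to its left, z up, the work surface at z = 0. Lengths are in m, angles in rad, forces in N, time in s.
With the tool pointing down it reaches from about 0.425 to 0.825 m from the base axis. Payload 3.6 kg.
Tool frame: the origin (TCP) lies on the front face of the gripper's body, between the roots of the fingers; the fingertips stand 73 mm ahead of it and the grasp point (between the pads) lies 54 mm ahead of it; z points along the fingers, y is the line along which they close (so a half turn about z gives the same grasp; the last joint's range is limited). The gripper opens to 85 mm and grips with 20 to 120 N. Pads are 22 mm wide; open, the fingers measure 114 mm over their backs; the gripper's body (76 mm by 85 mm) begins 54 mm behind the grasp point. The pads swing forward as they close: fully open they stand 13 mm farther back than shut.
Start: joints at [1.133, 0.615, -0.013, 1.423, 0.008, 1.103, -0.04], TCP at [0.26, -0.596, 0.304] pointing down, gripper open.
Joint ranges: [-3.12, 3.12], [-0.3, 2.06], [-1.34, 1.32], [0.26, 2.42], [-1.36, 4.5], [0.01, 1.98], [-2.84, 2.84]. Speed limits (rad/s): [2.79, 2.79, 3.14, 3.14, 3.14, 3.14, 3.14].

INTERFACE

Orientations are given as [roll, pitch, yaw] about the fixed x, y, z axes, in that order (R = Rz(yaw) Ry(pitch) Rx(roll)).
In Python, from cell import r gives the robot as it stands. Calls block until the motion is done:
- r.reach(position, orientation): joint-space move of the TCP to a pose.
- r.move_l(position, orientation=None, feed=0.15): straight line of the TCP; orientation=None keeps the orientation; feed is the mean speed in m/s.
- r.move_joints(angles): joint-space move.
- r.gripper_to(opening, f_grip=None): finger opening in m; f_grip is the grip in N (None keeps the last); returns when the fingers have stopped.
- r.sleep(seconds).
- r.ik(position, orientation): joint angles nearest the present ones, or None.
- r.get_obs(): the state.
- r.camera(name): name is "side" or "top" or "wrist"; returns the picture (420x560x3 uint8, blue, green, red); there is no depth.
- r.get_calibration(name): a dict with "fx", "fy", "cx", "cy" (pixels), "R" (3x3) and "t" (3): a world point X has camera coordinates R X + t; the wrist camera has in their place "mount" (4x4, takes a point from camera to tool coordinates, whose origin is the TCP and whose axes are the flange's). Camera axes: x right, y down, z forward; pixel columns grow to the right and rows downward; lengths in m; the calibration is good to about 2 mm. A picture is of the moment at which its call begins: read the wrist's pose just before it. get_calibration takes no time and is no camera call.
A pose or a line that the arm cannot do raises r.MotionError and nothing moves.
- r.finish_job(): hands the job in; it is judged then, once.
The state is a dict: "t": time; "q": joint angles; "joint_velocities": joint speeds; "effort": joint torques, N m; "position": TCP position; "tcp_rot": TCP orientation; "ft_force": force on the tool from outside, world axes, zero at the start; "torque": the same for the moment, N m; "gripper_width": finger opening in m; "grip_force": force on a finger pad.
Only numpy, scipy, OpenCV 4.12 (cv2) and the standard library are available. Lean on these libraries where they do the work, as an engineer would, in place of code of your own. Each camera call takes 0.05 s, during which the arm holds its last target. There are 200 camera calls.

TASK

Lay the aluminium bar stub gently in the cam lock fixture, on the bed between the fixed rail and the sprung nose, centred lengthwise along the rail, and let go of it. Then crank the black lever round by its upright grip until the follower's roller rests on the cam's flat dwell (lever parallel to the bar and pointing to the robot's side), without running on past it, and let go with the bar clamped. Leave the bushing, height gauge base and tray where they are.

Things in the scene. Friction and masses are not known exactly. Their poses are not given: they have to be found in the camera images.
- fixture: Grey cam lock fixture bolted down. Origin: on the bench below the vertical camshaft axis; 12 mm base plate spans own x -85..85, y -175..75 mm. Own x points away from the robot (yaw within 0.2 rad). From camshaft towards own -y: cam plate, roller, follower, sprung nose, bed, fixed rail (120 mm long along x, inner face at y -146 mm). All but the lever and hub end 28 mm above the bench.
- cradle (a point): Point on the bed top, 14 mm above the bench, at fixture own x 0, y -126 mm: below the clamped bar's centre (bar then against the rail face, 20 mm from here towards -y). Axes as the fixture's. The bed reaches from the rail 66 mm towards the camshaft; as found, the gap from rail to nose is 58 mm for the 40 mm bar; the closing nose slides the bar the rest of the way to the rail.
- bar: Raw square aluminium bar stub, 120 (own x) x 40 x 40 mm, about 0.5 kg, lying flat on the bench, either left or right of the fixture. Origin: centre of its underside. It may lie either way round in the fixture.
- bar_mid (a point): Centre of the bar stub, 20 mm above its underside.
- cam (a joint): Turn of camshaft, cam and lever, rad, growing counter-clockwise from above, 0 to 2.7; starts at 0 to 0.25 (open). Centre of the dwell at 1.8, where the lever points along the fixture's own -x, parallel to the rail (otherwise turned by the difference); 1.5 to 2.1 is well on the dwell, beyond 2.3 the roller runs off its far end. Friction 0.4 N m (3 N at the grip): stays where left.
- handle (a point): Middle of the upright round black grip at the lever's end: 24 mm diameter, 60 mm tall, from 48 to 108 mm above the bench (this point at 82 mm), 145 mm from the camshaft axis. It swings level about that axis and is fixed to the lever, so it turns with it. The lever below it is 12 mm thick, its top 48 mm above the bench.
- follower (a joint): Travel of the follower along the fixture's own -y towards the rail, m: 0 with the cam at 0, 0.024 on the dwell; by real contact between cam and roller, with a return spring.
- nose: Dark steel sprung nose 40 mm wide at the follower's end that presses the bar against the rail; with the bar clamped its spring is pressed in 6 mm and pushes with about 15 N. Its origin lies on the camshaft axis at bench height when the cam is at 0 and travels with it.
- bushing: Bronze flanged bushing, 68 mm flange diameter, 62 mm tall, standing on its flange. Bystander. Origin: centre of its underside.
- gauge_base: Chrome height gauge base, 110 x 70 mm, 70 mm tall, 1.6 kg. Bystander; lies on the other side of the fixture from the bar. Origin: centre of its underside.
- tray: Blue plastic part tray, 120 x 180 x 35 mm, empty. Bystander. Origin: centre of its underside.
Not all that is in view belongs to the job. Several things look just like the bar: the one meant starts farthest from the robot's base.

How it is judged:
By the outcome, as a careful person would: the job done as asked, in the order asked, and still so for the second after the job is handed in, with the robot touching nothing.
It also fails if it takes over 58 s, if anything falls off the work surface, if the arm or the gripper's body presses on something with over 40 N, if the wrist force passes 120 N, or if a joint passes its speed limit or range.

## Working session

There is one attempt and no reset: what is moved stays moved. The work goes in short steps, each a Python script; the robot and the scene stay as the last script left them, time stands still between calls to the robot, and variables do not carry over. Pictures are saved under pics/ and viewed, at most 10 in all, crops included, and the job is handed in when it is done.

```bash
mkdir -p pics; ls; python3 - <<'E'
from cell import r
import cv2,numpy as np
for n in("side","top"):
    cv2.imwrite(f"pics/{n}0.png",r.camera(n)); c=r.get_calibration(n); print(n,c)
print(r.get_calibration("wrist")); o=r.get_obs(); print(o["t"],o["position"],o["tcp_rot"])
E
```

```text
pics
side {'fx': 448.96485460832713, 'fy': 448.96485460832713, 'cx': 280.3901123381289, 'cy': 203.69718673701118, 'R': array([[-0.81368326, -0.58085402,  0.02298183],
       [-0.37444727,  0.49348051, -0.78502626],
       [ 0.44464457, -0.64736821, -0.61903603]]), 't': array([0.38876155, 0.25164799, 1.10319388])}
top {'fx': 438.7314830081888, 'fy': 438.7314830081888, 'cx': 272.69287943464775, 'cy': 212.19675451847928, 'R': array([[ 0.00404849, -0.99998136,  0.00457065],
       [-0.99487393, -0.00448957, -0.10102334],
       [ 0.10104198, -0.00413823, -0.99487356]]), 't': array([-0.01617447,  0.47330085,  1.07496938])}
{'fx': 314.2663429704689, 'fy': 314.2663429704689, 'cx': 278.63116532045746, 'cy': 208.1719952894371, 'mount': array([[-1.05157860e-03, -9.59133346e-01, -2.82952503e-01,
         7.02878053e-02],
       [ 9.99999418e-01, -9.40321632e-04, -5.29008053e-04,
         2.30898314e-04],
       [ 2.41322905e-04, -2.82952895e-01,  9.59133776e-01,
        -6.98264221e-02],
       [ 0.00000000e+00,  0.00000000e+00,  0.00000000e+00,
         1.00000000e+00]])}
0.1 [ 0.25995787 -0.59518358  0.30283126] [-3.13924722e+00  5.57725005e-07  4.11823253e-01]
```

View pics/top0.png

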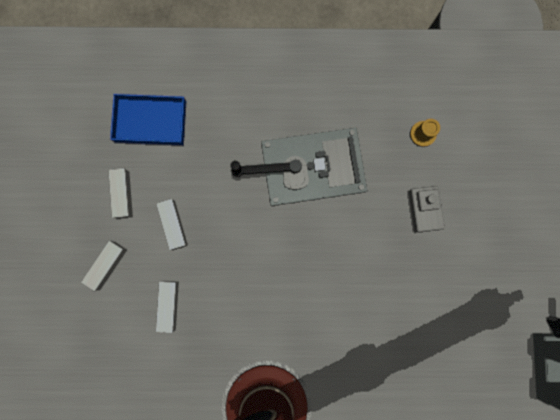

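View pics/side0.png

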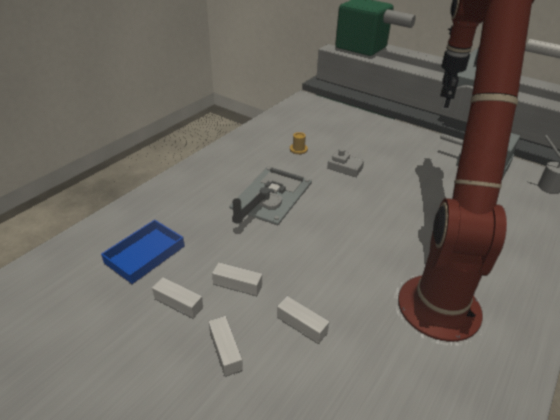

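The top view shows four light bars, at (119,193), (171,224), (103,266) and (167,307). The fixture is at (315,167) with its grip at (236,169), the tray at (148,119), the bushing at (427,131) and the gauge at (427,208). The side view shows the same layout. The bar at (119,193) looks farthest from the base at about (265,410). I'll measure and crop to confirm.

```bash
cat > h.py <<'E'
import numpy as np,cv2
from cell import r
def ray(n,uv,z,T=None):
    c=r.get_calibration(n); d=np.array([(uv[0]-c["cx"])/c["fx"],(uv[1]-c["cy"])/c["fy"],1.])
    if n=="wrist":
        A=T@c["mount"]; o=A[:3,3]; d=A[:3,:3]@d
    else: o=-c["R"].T@c["t"]; d=c["R"].T@d
    return o+d*(z-o[2])/d[2]
def proj(n,X):
    c=r.get_calibration(n); p=c["R"]@np.asarray(X)+c["t"]; return np.array([c["fx"]*p[0]/p[2]+c["cx"],c["fy"]*p[1]/p[2]+c["cy"]])
E
python3 - <<'E'
from h import *
im=cv2.imread("pics/top0.png"); hsv=cv2.cvtColor(im,cv2.COLOR_BGR2HSV)
m=((hsv[...,2]>165)&(hsv[...,1]<40)).astype(np.uint8)
for c in cv2.findContours(m,0,1)[0]:
    if cv2.contourArea(c)<200: continue
    b=cv2.minAreaRect(c); w=np.array([ray("top",p,.04)[:2] for p in cv2.boxPoints(b)])
    ctr=w.mean(0); e=[w[1]-w[0],w[2]-w[1]]; l=max(e,key=np.linalg.norm)
    print(b[0],"ctr",ctr.round(4),"dist",np.hypot(*ctr).round(3),"L",[np.linalg.norm(x).round(3) for x in e],"yaw",np.arctan2(l[1],l[0]).round(3))
m=((hsv[...,2]<40)).astype(np.uint8)[140:215,220:380]
a=cv2.resize(im[150:340,70:200],None,fx=3,fy=3,interpolation=2)
b=cv2.resize(im[120:215,220:380],None,fx=3.4,fy=3.4,interpolation=2)
o=np.zeros((570,a.shape[1]+300,3),np.uint8); 
cv2.imwrite("pics/cropA.png",a)
cv2.imwrite("pics/cropB.png",cv2.resize(im[120:215,220:380],None,fx=5,fy=5,interpolation=2))
E
```

```text
(165.51556396484375, 306.7510070800781) ctr [0.2416 0.2436] dist 0.343 L [np.float64(0.115), np.float64(0.036)] yaw -0.033
(101.38461303710938, 265.42303466796875) ctr [0.3399 0.4022] dist 0.527 L [np.float64(0.114), np.float64(0.034)] yaw -0.557
(170.339599609375, 223.6886749267578) ctr [0.4425 0.2376] dist 0.502 L [np.float64(0.036), np.float64(0.116)] yaw -2.84
(118.12415313720703, 192.17599487304688) ctr [0.5201 0.3688] dist 0.638 L [np.float64(0.035), np.float64(0.115)] yaw -3.031
```

View pics/cropA.png

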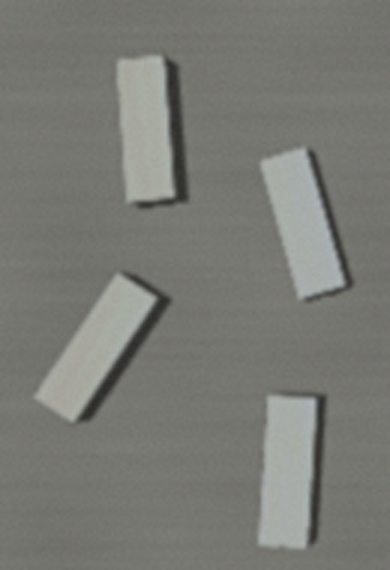

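View pics/cropB.png

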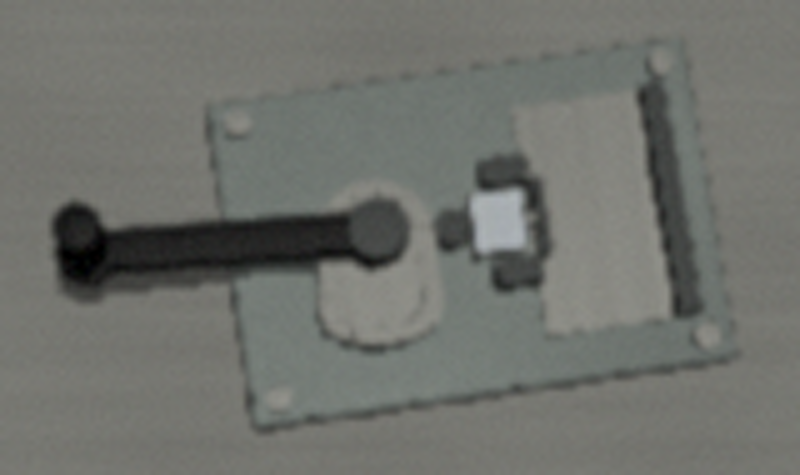

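The bar meant is the one at (119,193): at 0.638 m it is the farthest, against 0.527, 0.502 and 0.343 m. It is the upper-left one in the crop. The fixture crop shows the base plate corners at crop pixels (210,105), (685,40), (738,352) and (257,430), and the grip top at (77,228). I'll get a rough fixture pose and check IK options.

```bash
python3 - <<'E'
from h import *
C=[ray("top",(220+(x+.5)/5-.5,120+(y+.5)/5-.5),.012)[:2] for x,y in[(210,105),(685,40),(738,352),(257,430)]]
loc=np.array([[85,75],[85,-175],[-85,-175],[-85,75]])/1e3
def fit(loc,C):
    C=np.array(C);a=loc-loc.mean(0);b=C-C.mean(0)
    th=np.arctan2((a[:,0]*b[:,1]-a[:,1]*b[:,0]).sum(),(a*b).sum())
    R=np.array([[np.cos(th),-np.sin(th)],[np.sin(th),np.cos(th)]]);t=C.mean(0)-R@loc.mean(0)
    print("res",(C-(loc@R.T+t)).round(4).tolist());return th,t,R
th,t,R=fit(loc,C); print("fix",th,t)
h=ray("top",(220+77/5-.4,120+228/5-.4),.108)[:2]; v=h-t; print("handle",h,np.hypot(*v),"cam",np.arctan2(v[1],v[0])-th-np.pi+1.8)
hy=t+R@[-.145,0]; print("handle end",hy,np.hypot(*hy)); cr=t+R@[0,-.119]; print("cradle",cr)
def ik(p,y):
    q=r.ik(p,[np.pi,0,y]);print(np.round(p,3),round(y,2),None if q is None else np.round(q,2))
for y in(th,th+np.pi,th-np.pi):
    ik([*cr,.3],y);ik([*cr,.107],y);ik([.52,.369,.092],y)
for c in(.1,.9,1.8):
  p=th+np.pi-1.8+c; H=t+.145*np.array([np.cos(p),np.sin(p)])
  for k in(0,np.pi,-np.pi): ik([*H,.136],(p+k+np.pi)%(2*np.pi)-np.pi if k==0 else p+k)
E
```

```text
res [[0.0, -0.0015], [-0.0024, 0.0003], [0.0027, 0.0017], [-0.0003, -0.0005]]
fix 0.15313622434204108 [ 0.58713396 -0.07051763]
handle [0.57483074 0.07473432] 0.14577207126170316 cam 0.16056833769956125
handle end [ 0.44383081 -0.09263569] 0.45339515062557584
cradle [ 0.60528603 -0.18812503]
[ 0.605 -0.188  0.3  ] 0.15 [ 0.27  0.59 -0.01  1.48  0.    1.07 -1.15]
[ 0.605 -0.188  0.107] 0.15 [ 0.24  0.82  0.04  1.65 -0.04  0.67 -1.11]
[0.52  0.369 0.092] 0.15 [-0.67  0.84  0.03  1.65 -0.04  0.65 -2.04]
[ 0.605 -0.188  0.3  ] 3.29 [ 0.68  0.69 -0.76  1.46  0.5   1.18  1.57]
[ 0.605 -0.188  0.107] 3.29 [ 0.63  0.91 -0.64  1.64  0.69  0.84  1.41]
[0.52  0.369 0.092] 3.29 [-0.26  0.96 -0.72  1.63  0.79  0.87  0.42]
[ 0.605 -0.188  0.3  ] -2.99 [ 0.68  0.69 -0.76  1.46  0.5   1.18  1.57]
[ 0.605 -0.188  0.107] -2.99 [ 0.63  0.91 -0.64  1.64  0.69  0.84  1.41]
[0.52  0.369 0.092] -2.99 [-0.26  0.96 -0.72  1.63  0.79  0.87  0.42]
[0.584 0.074 0.136] 1.59 [ 0.03  0.75 -0.32  1.77  0.35  0.68 -0.46]
[0.584 0.074 0.136] 4.74 [-0.44  0.77  0.45  1.78 -0.49  0.7  -2.83]
[0.584 0.074 0.136] -1.55 [-0.44  0.77  0.45  1.78 -0.49  0.7  -2.83]
[0.481 0.028 0.136] 2.39 [ 0.19  0.66 -0.44  2.06  0.54  0.54  0.18]
[0.481 0.028 0.136] 5.54 [-0.24  0.63  0.2   2.08 -0.27  0.46 -2.15]
[0.481 0.028 0.136] -0.75 [-0.24  0.63  0.2   2.08 -0.27  0.46 -2.15]
[ 0.444 -0.093  0.136] -2.99 [ 0.52  0.65 -0.54  2.14  0.67  0.53  1.2 ]
[ 0.444 -0.093  0.136] 6.44 [ 0.15  0.59  0.    2.15 -0.01  0.4  -1.25]
[ 0.444 -0.093  0.136] 0.15 [ 0.15  0.59  0.    2.15 -0.01  0.4  -1.25]
```

```bash
cat >> h.py <<'E'
from scipy.spatial.transform import Rotation as Ro
def look(name):
    r.sleep(.3); o=r.get_obs(); T=np.eye(4); T[:3,:3]=Ro.from_euler("xyz",o["tcp_rot"]).as_matrix(); T[:3,3]=o["position"]
    im=r.camera("wrist"); cv2.imwrite(f"pics/{name}.png",im); np.save(f"pics/{name}.npy",T); return im,T
E
python3 - <<'E'
from h import *
r.reach([.59,-.10,.33],[np.pi,0,.153]); look("w_fix")
r.reach([.52,.369,.28],[np.pi,0,.11]); look("w_bar"); print(r.get_obs()["t"])
a=cv2.imread("pics/w_fix.png");b=cv2.imread("pics/w_bar.png")
E
```

```text
4.675
```

View pics/w_fix.png

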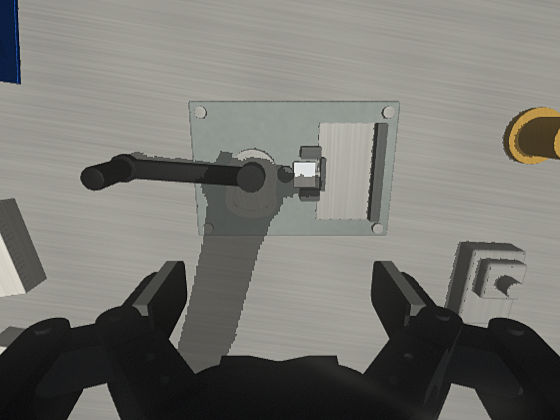

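View pics/w_bar.png

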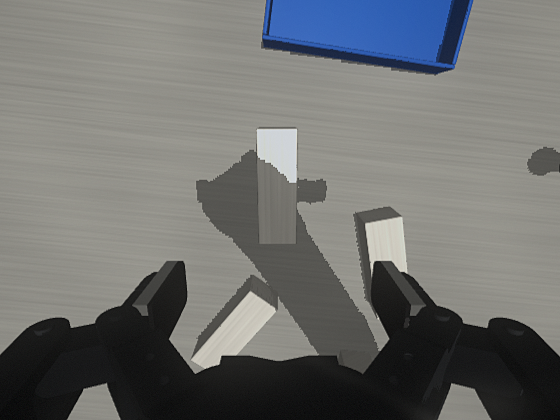

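Wrist views: `w_fix` shows the plate corners at about (190,101), (399,101), (388,235) and (200,235), and the grip running from (93,178) to (122,165). `w_bar` shows the bar top with corners at about (257,128), (297,128), (297,243) and (257,243). I'll refine these corners subpixel.

```bash
cat >> h.py <<'E'
def sub(name,pts,w=4):
    g=cv2.cvtColor(cv2.imread(f"pics/{name}.png"),cv2.COLOR_BGR2GRAY)
    return cv2.cornerSubPix(g,np.array(pts,np.float32).reshape(-1,1,2),(w,w),(-1,-1),(3,50,.01)).reshape(-1,2)
def fit(loc,C):
    C=np.array(C);a=loc-loc.mean(0);b=C-C.mean(0)
    th=np.arctan2((a[:,0]*b[:,1]-a[:,1]*b[:,0]).sum(),(a*b).sum())
    R=np.array([[np.cos(th),-np.sin(th)],[np.sin(th),np.cos(th)]]);t=C.mean(0)-R@loc.mean(0)
    print("res mm",((C-(loc@R.T+t))*1e3).round(1).tolist());return th,t,R
E
python3 - <<'E'
from h import *
T=np.load("pics/w_fix.npy"); p=sub("w_fix",[(190,101),(399,101),(388,235),(200,236)]); print(p.round(1).tolist())
C=[ray("wrist",x,.012,T)[:2] for x in p[:3]]
th,t,R=fit(np.array([[85,75],[85,-175],[-85,-175]])/1e3,C); print("fix",th,t)
q=sub("w_fix",[(374,123),(387,123),(380,221),(370,220)],3); print("rail",q.tolist(),[ (R.T@(ray("wrist",x,.028,T)[:2]-t)*1e3).round(1).tolist() for x in q])
for uv,z in(((93,178),.108),((122,165),.048)):
    h=ray("wrist",uv,z,T)[:2];v=h-t;print("handle",h,np.hypot(*v),np.arctan2(v[1],v[0])-th-np.pi+1.8)
T=np.load("pics/w_bar.npy"); p=sub("w_bar",[(257,128),(297,128),(297,243),(257,243)]); print(p.round(1).tolist())
C=[ray("wrist",x,.04,T)[:2] for x in p]; bt,b,_=fit(np.array([[60,20],[60,-20],[-60,-20],[-60,20]])/1e3,C); print("bar",bt,b)
E
```

```text
[[188.5, 100.5999984741211], [398.79998779296875, 100.9000015258789], [385.5, 235.1999969482422], [202.6999969482422, 235.6999969482422]]
res mm [[-0.2, -2.6], [-0.9, 1.6], [1.2, 1.1]]
fix 0.15047077176676044 [ 0.58755678 -0.06811515]
rail [[374.6182861328125, 122.58707427978516], [387.5794982910156, 122.92906188964844], [380.0, 221.0], [370.0, 220.0]] [[60.1, -142.5], [59.8, -157.4], [-58.4, -159.6], [-57.1, -147.0]]
handle [0.57745925 0.07375761] 0.14223164601419033 0.1497862805910284
handle [0.58044734 0.07515595] 0.14344738842504523 0.1283145316576857
[[256.6000061035156, 128.5], [296.29998779296875, 128.3000030517578], [295.29998779296875, 243.1999969482422], [258.79998779296875, 243.1999969482422]]
res mm [[-0.7, -1.1], [-0.9, 0.9], [0.6, 0.7], [0.9, -0.5]]
bar 0.11112882900430397 [0.51968225 0.36957884]
```

```bash
cat >> h.py <<'E'
TH=.151; FT=np.array([.588,-.069]); c,s=np.cos(TH),np.sin(TH); FR=np.array([[c,-s],[s,c]])
def F(x,y): return FT+FR@[x,y]
def st(*k):
    o=r.get_obs(); print("t",round(o["t"],2),"w",round(o["gripper_width"],4),"gf",np.round(o["grip_force"],1),"ft",np.round(o["ft_force"],1),"p",np.round(o["position"],4)); return o
E
python3 - <<'E'
from h import *
b=[.5197,.3696]; O=[np.pi,0,.111]
r.move_l([*b,.13],O,feed=.2); r.move_l([*b,.092],feed=.08); st()
r.gripper_to(.03,f_grip=50); st()
r.move_l([*b,.22],feed=.2); o=st()
P=F(0,-.118); r.reach([*P,.22],[np.pi,0,TH]); st()
E
```

```text
t 6.2 w 0.0856 gf 0.0 ft [ 0.2 -0.1  0. ] p [0.5196 0.3696 0.0916]
t 6.69 w 0.0388 gf 53.5 ft [0.6 0.3 2. ] p [0.52   0.3702 0.0927]
t 7.48 w 0.0388 gf 52.6 ft [-0.5 -0.2 -5.1] p [0.5185 0.3685 0.2178]
t 9.51 w 0.0387 gf 52.6 ft [ 0.   1.  -5.3] p [ 0.6064 -0.1833  0.2201]
```

```bash
python3 - <<'E'
from h import *
P=F(0,-.118); r.move_l([*P,.15]); im,T=look("w_over"); st()
E
```

```text
t 10.47 w 0.0391 gf 52.5 ft [-0.2 -0.6 -5.1] p [ 0.606  -0.1858  0.1508]
```

View pics/w_over.png

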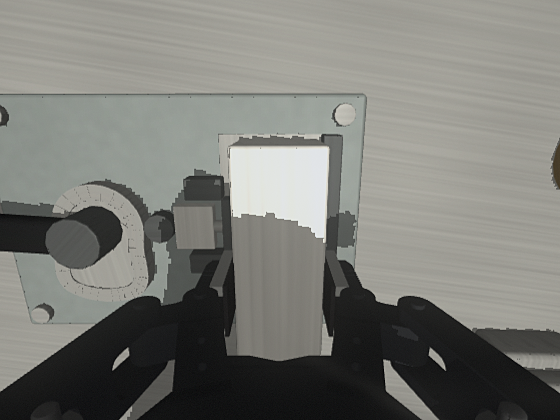

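The view shows the bar held straight, with its far top edge from (230,146) to (327,146). The rail's far end is at about (341,135) on the outside, and the plate's far right corner is at (366,95). I'll check the alignment from these.

```bash
python3 - <<'E'
from h import *
T=np.load("pics/w_over.npy")
L=lambda uv,z:(FR.T@(ray("wrist",uv,z,T)[:2]-FT)*1e3).round(1)
p=sub("w_over",[(341,135),(323,135),(366,95),(230,146),(327,146)],3);print(p.round(1).tolist())
print("rail out/in",L(p[0],.028),L(p[1],.028),"plate",L(p[2],.012),"bar",L(p[3],.0985),L(p[4],.0985),"tcp",(FR.T@(T[:2,3]-FT)*1e3))
print("nose face",L((232,200),.028),"bolt",L((344,114),.014))
E
```

```text
[[342.20001220703125, 135.1999969482422], [321.70001220703125, 133.60000610351562], [365.6000061035156, 95.5999984741211], [230.3000030517578, 145.8000030517578], [328.3999938964844, 146.39999389648438]]
rail out/in [  59.7 -157. ] [  60.6 -144.7] plate [  82.9 -173.5] bar [  59.8 -100.3] [  59.5 -138. ] tcp [   0.43996089 -118.23262018]
nose face [ 19.6 -89.3] bolt [  71.9 -160.2]
```

```bash
python3 - <<'E'
from h import *
P=F(0,-.118); z=.110
r.move_l([*P,z],feed=.08); r.sleep(.2); f0=st()["ft_force"][2]
while z>.1035:
    z-=.001; r.move_l([*P,z],feed=.03); r.sleep(.05); f=r.get_obs()["ft_force"][2]; print(round(z,4),round(f,1))
    if f-f0>2.5: break
r.gripper_to(.058); st()
r.move_l([*P,.16],feed=.15); st()
Q=F(-.05,-.118); r.reach([*Q,.26],[np.pi,0,TH]); look("w_placed"); st()
E
```

```text
t 11.32 w 0.039 gf 52.6 ft [-0.3 -0.3 -4.7] p [ 0.6061 -0.1857  0.1105]
0.109 -4.6
0.108 -5.6
0.107 -5.7
0.106 1.9
t 12.85 w 0.0583 gf 0.0 ft [ 0.3 -0.7 -0.5] p [ 0.6063 -0.1858  0.1063]
t 13.36 w 0.0578 gf 0.0 ft [-0.4 -0.6  0.2] p [ 0.6055 -0.1856  0.1599]
t 14.23 w 0.0578 gf 0.0 ft [ 0.5 -0.   0.6] p [ 0.5563 -0.1929  0.2587]
```

View pics/w_placed.png

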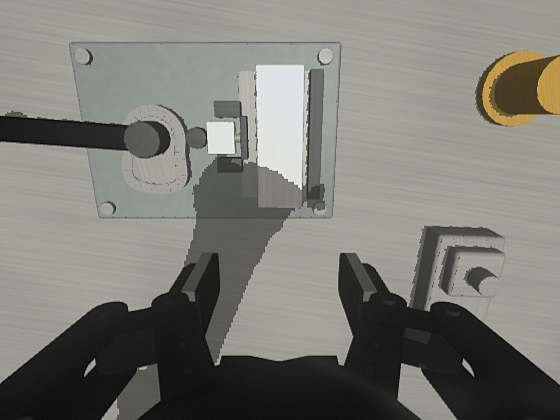

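The bar lies on the bed between the rail (310–324) and the nose (232–246), with its top face from (256,65) to (302,208). I'll check the centring numerically, then crank.

```bash
python3 - <<'E'
from h import *
T=np.load("pics/w_placed.npy")
L=lambda uv,z:(FR.T@(ray("wrist",uv,z,T)[:2]-FT)*1e3).round(1)
p=sub("w_placed",[(256,65),(304,65),(302,208),(257,208),(324,69),(324,199)],3);print(p.round(1).tolist())
print("bar",[L(x,.054).tolist() for x in p[:4]],"rail",[L(x,.028).tolist() for x in p[4:]])
c0=.14
def pose(c,z=.136,y=None):
    p=TH+np.pi-1.8+c; return [*(FT+.1445*np.array([np.cos(p),np.sin(p)])),z],[np.pi,0,p if y is None else y]
r.gripper_to(.07); 
r.reach(*pose(c0,.26)); P,O=pose(c0); im,_=look("w_h"); r.move_l(P,O,feed=.15); st()
r.gripper_to(.015,f_grip=35); st(); print(np.round(r.get_obs()["q"],2))
E
```

```text
[[255.6999969482422, 64.9000015258789], [303.29998779296875, 64.69999694824219], [301.20001220703125, 207.1999969482422], [257.79998779296875, 206.39999389648438], [324.0, 69.0], [322.70001220703125, 199.5]]
bar [[58.7, -99.5], [58.8, -137.6], [-60.1, -138.4], [-59.4, -98.9]] rail [[59.0, -157.8], [-59.9, -161.3]]
t 16.88 w 0.0702 gf 0.0 ft [-0.1  0.4 -0.4] p [0.5797 0.0756 0.1369]
t 17.37 w 0.0234 gf 34.1 ft [-2.3 -0.1  4.3] p [0.579  0.0752 0.1367]
[ 0.13  0.77 -0.49  1.78  0.51  0.73 -0.57]
```

```bash
python3 - <<'E'
from h import *
def pose(c,z=.136):
    p=TH+np.pi-1.8+c; p2=(p+np.pi)%(2*np.pi)-np.pi; return [*(FT+.1445*np.array([np.cos(p),np.sin(p)])),z],[np.pi,0,p2]
for c in np.linspace(.14,1.8,15)[1:]:
    P,O=pose(c); r.move_l(P,O,feed=.05); o=r.get_obs(); f=o["ft_force"]; v=o["position"][:2]-FT
    print(round(c,2),"act",round((np.arctan2(v[1],v[0])-TH-np.pi+1.8)%(2*np.pi),3),np.round(f,1),round(o["gripper_width"],4),round(o["t"],1))
    if np.linalg.norm(f)>50: print("STOP");break
E
```

```text
0.26 act 0.258 [-1.3 -1.1  6.6] 0.0231 17.9
0.38 act 0.376 [-0.4 -1.5  6.8] 0.0233 18.4
0.5 act 0.494 [ 0.1 -1.3  7.8] 0.0233 18.8
0.61 act 0.612 [ 1.4 -1.3  7.3] 0.023 19.3
0.73 act 0.729 [ 1.3 -0.5  7. ] 0.0232 19.8
0.85 act 0.846 [ 2.5 -0.6  6. ] 0.0233 20.3
0.97 act 0.955 [4.9 1.  2.8] 0.023 20.8
1.09 act 1.077 [4.6 2.  3.5] 0.0231 21.3
1.21 act 1.197 [5.3 1.  3.7] 0.0233 21.8
1.33 act 1.319 [5.  0.6 4.9] 0.0234 22.3
1.44 act 1.436 [5.1 0.6 3.4] 0.0228 22.8
1.56 act 1.553 [5.5 2.1 4.4] 0.0231 23.3
1.68 act 1.673 [5.4 2.3 4.3] 0.0232 23.8
1.8 act 1.792 [5.6 2.6 3.4] 0.0231 24.2
```

Now I'll release, rise straight up, step away and check.

```bash
python3 - <<'E'
from h import *
r.gripper_to(.06); o=st(); p=o["position"]
r.move_l([p[0],p[1],.26],feed=.15); st()
Q=F(-.06,-.10); r.reach([*Q,.30],[np.pi,0,TH]); look("w_end"); st()
cv2.imwrite("pics/top_end.png",r.camera("top"))
E
```

```text
t 24.69 w 0.0598 gf 0.0 ft [ 0.  -0.8 -0.1] p [ 0.4444 -0.0909  0.1356]
t 25.67 w 0.0601 gf 0.0 ft [ 0.8 -0.1 -0.3] p [ 0.4438 -0.0912  0.2592]
t 27.66 w 0.0599 gf 0.0 ft [-0.   1.  -0.3] p [ 0.5436 -0.1771  0.2998]
```

View pics/w_end.png

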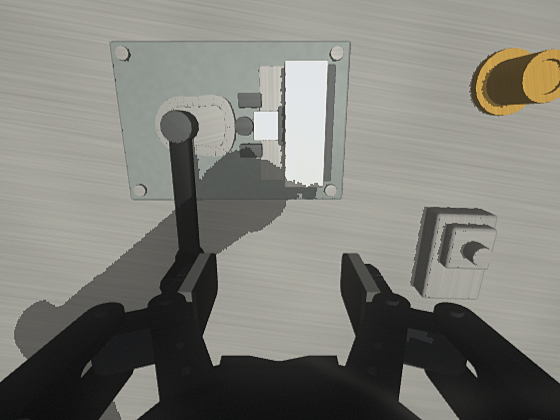

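The bar sits against the rail (columns 284–327), still centred lengthwise, with the nose pressed on it at (280,125). The lever points to the robot's side, from (179,125) to (190,255). The bushing and gauge are unmoved.

```bash
python3 -c "
from cell import r
print(r.finish_job())"
```

```text
the job is handed in; nothing more can be done
None
```

The bar is clamped against the rail and centred, the lever was cranked to about 1.79 rad on the dwell and let go, and the job was handed in at about 28 s; the last wrist picture showed the bushing and gauge base in place, but I didn't check the tray in an end picture.

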